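Open the clipped injector case

TASK

The grey injector case is shut by two sprung wire clips on opposite sides. Swing the red-gripped lever of each clip out and up to its stop, so that its wire loop springs off the lid, both before lifting; then lift the lid off by its handle and lay it gently, right way up, flat on the bench clear of the case. Leave the other things on the bench alone.

Things in the scene. Friction and masses are not known exactly. Their poses are not given: they have to be found in the camera images.
- case_center (a point): Grey metal transport case with black corner caps, fixed: 160 mm along its x, 120 mm along its y, rim 105 mm above the bench. This point: centre of its open top at rim height; axes as the case's, z up, x away from the robot, turned by -0.1 to 0.35 rad. Left clip: middle of its +y wall; right clip, mirrored: middle of its -y wall. Inside: foam and injectors, to 105 mm.
- lever_left (a joint): Angle (rad) of the left clip's steel lever about a pin along the case's x, 14 mm out from the +y wall, 72 mm above the bench. 0: shut, hanging; grows as its end swings out and up (1.3: about level); stop at 2.3. The sprung wire (about 16 N) resists up to 0.5, then helps; it jumps off the lid's hook somewhere between 1.8 and 2.2 and stays off. Friction holds the lever where it is left.
- lever_right (a joint): The same for the right clip, on the case's -y wall; it also grows as the lever's end swings outward and up.
- grip_left (a point): Centre of the red roller grip at the left lever's free end: 46 mm long along the case's x, 12 mm thick, spins freely on its axis, 42 mm from the lever's pin. Shut: 26 mm out from the wall, 32 mm above the bench; case and lid stand 111 mm high beside it, so a hand must lean outward. The lever (18 mm wide) joins its middle; both end faces are free to be pinched end to end.
- grip_right (a point): The same for the right lever.
- wire_bar_left (a point): Middle of the cross-piece of the left clip's wire loop (steel wire 4.4 mm thick, loop 35 mm wide), which lies in the lid's catch while the clip is on.
- wire_bar_right (a point): The same for the right clip.
- catch_left (a point): Point in the upturned steel hook on the lid's +y edge where the middle of the wire lies (hook 22 mm wide, lip 7 mm above the wire's bed, its outside 16 mm out from the case wall); it moves with the lid.
- catch_right (a point): The same on the lid's -y edge.
- lid: Loose grey lid, 170 mm (its x) by 130 mm (its y; 152 mm over the two hooks), about 0.4 kg. Origin: centre of the plane of its skirt's lower edge, z up; 93 mm above the bench when on the case, 0 when flat on the bench. Its 12 mm deep skirt goes over the case rim with 2 mm of play, so it must first rise straight up. Top panel 17 mm above the origin.
- lid_handle (a point): Centre of the lid's round black carrying handle: 13 mm thick, 90 mm long along the lid's x, 47 mm above the lid's origin with 23 mm of free height under it.
- clear_bench (a point): Point on the bench top in the middle of a clear patch behind the case, about 170 mm in x by 190 mm in y, where the lid can be laid with its long side along y. Any other clear place on the bench will do.
- paste_tin: Bystander, to be left alone: round green-lidded paste tin, 70 mm wide, 26 mm high; origin under its centre.
- torch: Bystander, to be left alone: black pocket torch lying down, 110 mm long, 33 mm thick; origin under its centre.
- brush: Bystander, to be left alone: wooden paint brush lying flat, 197 mm long, 10 mm thick; origin under its centre.
- pliers: Bystander, to be left alone: red-handled pliers lying flat, 174 mm long, 15 mm thick; origin under its centre.
- tape_measure: Bystander, to be left alone: yellow tape measure, 58 x 72 mm, 31 mm high; origin under its centre.
- injector_4: Bystander, to be left alone: grey diesel injector lying down, 144 mm long, 34 mm high; origin under its centre.

How it is judged (in metres and radians):
On the way:
1. both wire loops are off the lid's hooks (more than 15 mm away) while the lid still sits on the case (distance between wire_bar_left and catch_left above 0.015 m and distance between wire_bar_right and catch_right above 0.015 m and z of lid in the frame of case_center below -0.007 m and horizontal distance between lid and case_center below 0.01 m), for 0.2 s.
At the end, for the whole second after the job is handed in: The lid lies still on the bench, right way up and level (skirt within 6 mm of the bench top, tilt under 0.06 rad), its centre more than 130 mm from the case's and not touching the case; both clip levers are open (above 1.2 rad) (height (world z) of lid below 0.006 m and angle between lid's own z axis and vertical below 0.06 rad and horizontal distance between lid and case_center above 0.13 m and linear speed of lid below 0.02 m/s and value of joint each of lever_left, lever_right above 1.2 rad and contact force between lid and case below 0.5 N).
It fails at once if one of the bystanders is moved by more than 30 mm (distance of any of paste_tin, torch, brush, pliers, tape_measure, injector_4 from where it was at the start of the episode above 0.03 m).
It fails at once if the lid is dropped or slammed on the bench (faster than 0.5 m/s within 50 mm of it) (height (world z) of lid below 0.05 m and linear speed of lid above 0.5 m/s).
It also fails if it takes over 70 s, if anything falls off the work surface, if the arm or the gripper's body presses on something with over 40 N, if the wrist force passes 120 N, or if a joint passes its speed limit or range.

ROBOT

A 6-joint arm with a two-finger parallel gripper is mounted at the origin on a cart in front of the work surface, level with it; the furniture and walls round the work are solid. World frame = base frame: x ahead of the robot, y to its left, z up, the work surface at z = 0. Lengths are in m, angles in degrees, forces in N, time in s.
With the tool pointing down it reaches from about 0.3 to 1 m from the base axis. Payload 5.1 kg.
Tool frame: the origin (TCP) lies midway between the tips of the shut fingers; the grasp point (between the pads) lies 19 mm behind it (bot.grasp_offset is the distance from the TCP to the grasp point, in m); z points along the fingers, y is the line along which they close (so a half turn about z gives the same grasp; the last joint's range is limited). The gripper opens to 95 mm and grips with 3 to 60 N. Pads are 20 mm wide; open, the fingers measure 119 mm over their backs; the gripper's body (75 mm by 180 mm) begins 59 mm behind the grasp point.
Start: joints at [-72.17, 7.093, 94.555, -0, 78.352, -4.733], TCP at [0.249, -0.6, 0.215] pointing down, gripper open.
Joint ranges: [-149.61, 149.61], [-58.7, 133.49], [1.44, 155.28], [-77.14, 257.14], [18.33, 153.61], [-166.67, 166.67]. Speed limits (degrees/s): [147.25, 147.25, 180, 180, 180, 180].

INTERFACE

Orientations are given as [roll, pitch, yaw] about the fixed x, y, z axes, in that order (R = Rz(yaw) Ry(pitch) Rx(roll)).
In Python, from cell import status, capture, camera_params, bot gives the robot as it stands. The module is installed in compiled form; this text tells all that it offers.
- The arm moves only by the tool arm_command, never from a script. Its argument "increments" is a list of rows, each a list of 2 entries, a list of its own where there are three numbers: the shift along the world's x, y, z normalised to -1 to 1, where 1 is 25 mm, then the turn, a rotation vector about the world's x, y, z normalised to -1 to 1, where 1 is 0.1 rad. In form: [[[dx, dy, dz], [ax, ay, az]], ...]. A call has 1 to 5 rows; each row shifts and turns the commanded pose from where the row before left it; what a row does not reach is not made up. A row lasts 1/8 s, in which the tool goes at most 62.5 mm and 10.7 degrees, less where a joint would pass 70% of its speed; a pose out of reach is approached as far as the arm can. A call with a number of a shift or a turn outside -1 to 1 is refused whole. A call with a gripper value outside its range is refused whole. "jaw" is the opening, from 0 (shut) to 1 (fully open), set as the call begins (left out, the last holds). The fingers move at their own pace and stop on an object; "grip_force" is the grip in N (left out, the last holds). Time passes only in rows, so rows that do not move let the fingers close. It gives the time, the measured TCP pose, the force, the opening and the grip force at its end, in the units of the state.
- status.sense(): the state, without advancing time (a new reading comes with each control period).
- capture(name): name is "scene" or "top"; returns the picture (480x640x3 uint8, red, green, blue); there is no depth.
- camera_params(name): a dict with "K" (3x3 intrinsics, pixels), "rvec" (rotation vector, rad) and "tvec" (3), from world to camera coordinates, as OpenCV has them. Camera axes: x right, y down, z forward; pixel columns grow to the right and rows downward; lengths in m; the calibration is good to about 2 mm. A picture is of the moment at which its call begins. camera_params takes no time and is no camera call.
- bot.close_job(): hands the job in; it is judged then, once.
The state is a dict: "clock": time; "q": joint angles; "qd": joint speeds; "joint_efforts": joint torques, N m; "eef_pos": TCP position; "tcp_rot": TCP orientation; "force": force on the tool from outside, world axes, zero at the start; "wrist_torque": the same for the moment, N m; "gripper_width": opening from 0.0 (shut) to 1.0 (fully open); "grip_force": force on a finger pad.
Only numpy, scipy, OpenCV 4.12 (cv2) and the standard library are available. Lean on these libraries where they do the work, as an engineer would, in place of code of your own. Each camera call takes 0.05 s, during which the arm holds its last target. There are 200 camera calls.

## Working session

There is one attempt and no reset: what is moved stays moved. The work goes in short steps, Python scripts to look and compute and a tool call to move; the robot and the scene stay as the last step left them, time stands still between calls to the robot, and variables do not carry over. Pictures are saved under pics/ and viewed, at most 10 in all, crops included, and the job is handed in when it is done.

Besides the shell and the picture viewer there is one more tool, called after "Emit:" as name(argument=value, ...) on one line, values as JSON. arm_command: Moves the arm, as the interface text tells. Scaled input: -1 to 1 covers 25 mm each way for a shift and 0.1 rad each way for a turn. Its arguments: {"type":"object","properties":{"increments":{"type":"array"},"jaw":{"type":"number"},"grip_force":{"type":"number"}},"required":["increments"]}

```bash
mkdir -p pics
python3 - <<'E'
from cell import status,capture,camera_params,bot
import cv2
for n in ("scene","top"):
    cv2.imwrite(f"pics/{n}0.png",cv2.cvtColor(capture(n),cv2.COLOR_RGB2BGR)); print(camera_params(n))
print(status.sense(),bot.grasp_offset)
E
```

```text
{'K': array([[527.56884402,   0.        , 317.80741753],
       [  0.        , 527.56884402, 235.99291352],
       [  0.        ,   0.        ,   1.        ]]), 'rvec': array([ 1.23597336, -2.2036391 ,  0.9846256 ]), 'tvec': array([0.45890335, 0.31393667, 1.12990575])}
{'K': array([[445.93067624,   0.        , 315.83157935],
       [  0.        , 445.93067624, 249.9988715 ],
       [  0.        ,   0.        ,   1.        ]]), 'rvec': array([ 2.09044611, -2.14900193,  0.17910875]), 'tvec': array([0.24508367, 0.54735871, 1.12359166])}
{'clock': 0.1, 'q': array([-7.21721133e+01,  7.13047569e+00,  9.46238207e+01, -2.07138032e-03,
        7.83521456e+01, -4.73061399e+00]), 'qd': array([ 0.06409944,  0.12613341, -0.25575406,  0.0071379 ,  0.09539612,
       -0.04173401]), 'joint_efforts': array([ 1.41695691e-04, -4.18882370e+01, -3.61096144e+01,  7.76059390e-02,
        4.61959583e-02, -8.10866118e-05]), 'eef_pos': array([ 0.24916809, -0.59973312,  0.21352702]), 'tcp_rot': array([-1.79893753e+02, -6.75733688e-03,  2.25589145e+01]), 'force': array([ 0.19357873,  0.02952666, -1.32343877]), 'wrist_torque': array([-0.01026702,  0.00561387,  0.00431309]), 'grip_force': 0.0, 'gripper_width': 1.0021620928339} 0.0188
```

View pics/scene0.png

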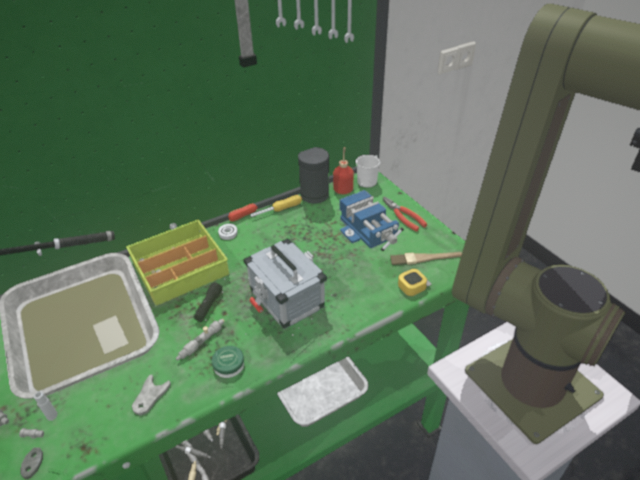

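View pics/top0.png

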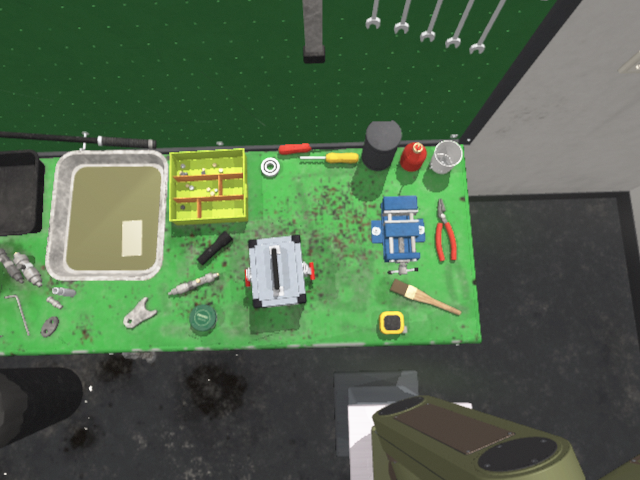

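Run:
```python
import cv2,numpy as np
a=cv2.imread("pics/top0.png")[220:320,230:330];b=cv2.imread("pics/scene0.png")[232:332,238:338]
f=lambda i:cv2.resize(i,(400,400),interpolation=cv2.INTER_CUBIC)
cv2.imwrite("pics/crop.png",np.hstack([f(a),f(b)]))
```

```text
(no output)
```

View pics/crop.png

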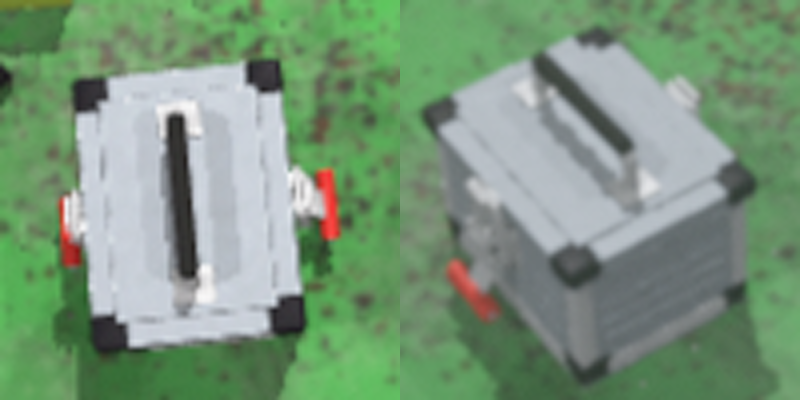

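```bash
cat > h.py <<'E'
import cv2,numpy as np
from cell import camera_params
CP={n:camera_params(n) for n in("scene","top")}
def proj(n,P):
    p=CP[n];return cv2.projectPoints(np.array(P,float).reshape(-1,3),p["rvec"],p["tvec"],p["K"],None)[0].reshape(-1,2)
def onz(n,uv,z):
    p=CP[n];R=cv2.Rodrigues(p["rvec"])[0];d=R.T@np.linalg.inv(p["K"])@np.array([*uv,1.]);c=-R.T@p["tvec"]
    return c+d*(z-c[2])/d[2]
E
python3 - <<'E'
from h import *
from scipy.optimize import least_squares
x,y=.085,.065
L=[[x,y,.11],[x,-y,.11],[-x,-y,.11],[-x,y,.11],[.045,0,.14],[-.045,0,.14],[0,.086,.032],[0,-.086,.032]]
T=np.array([(75,80),(280,60),(303,332),(95,350),(176,115),(188,277),(69,232),(329,204)])/4+[230,220]
S=np.array([(25,105),(200,28),(355,180),(175,275),(140,60),(232,148),(73,291)])/4+[238,232]
def W(p):
    c,s=np.cos(p[2]),np.sin(p[2]);return np.array([[p[0]+c*a-s*b,p[1]+s*a+c*b,z] for a,b,z in L])
def r(p): return np.r_[(proj("top",W(p))-T).ravel(),(proj("scene",W(p)[:7])-S).ravel()]
for w in(0,1,2):
    q=least_squares(lambda p:(r(p) if w==0 else r(p)[:16] if w==1 else r(p)[16:]),[.55,0,0],loss="soft_l1").x;print(q,np.round(r(q).reshape(-1,2),1).tolist())
for n,u in dict(tin=(203,318),torch=(215,248),inj=(194,284),tape=(391,323),brushtip=(397,285),vise=(403,270),yelbox=(246,220),benchfront=(276,346),benchback=(276,148),screw=(300,157)).items(): print(n,np.round(onz("top",u,.01),3))
E
```

```text
[0.49270719 0.3282372  0.07339297] [[-0.7, 0.4], [-0.6, 0.2], [0.1, -0.3], [-0.7, 0.5], [-0.3, 2.5], [-0.2, -1.3], [0.1, 0.3], [-0.5, 0.8], [-0.4, -0.4], [0.9, -2.1], [1.4, -1.5], [-0.8, -0.6], [1.3, -0.0], [-1.2, -0.8], [0.8, -0.3]]
[0.49349964 0.32736347 0.06906113] [[-0.2, -0.0], [-0.1, 0.0], [0.3, -0.5], [-0.5, 0.1], [0.2, 2.2], [0.1, -1.6], [0.4, -0.1], [-0.2, 0.6], [-0.1, -0.8], [1.2, -2.4], [1.5, -1.7], [-0.8, -1.0], [1.6, -0.4], [-1.1, -1.1], [1.0, -0.8]]
[0.49109712 0.33004844 0.07631086] [[-1.5, 1.1], [-1.4, 0.8], [-0.6, 0.3], [-1.3, 1.3], [-1.0, 3.2], [-0.9, -0.6], [-0.6, 1.0], [-1.2, 1.3], [-0.8, 0.4], [0.4, -1.5], [1.1, -0.9], [-1.1, 0.1], [0.9, 0.6], [-1.5, -0.1], [0.5, 0.5]]
tin [0.386 0.536 0.01 ]
torch [0.575 0.507 0.01 ]
inj [0.478 0.562 0.01 ]
tape [0.36  0.037 0.01 ]
brushtip [0.46  0.015 0.01 ]
vise [ 0.5   -0.004  0.01 ]
yelbox [0.652 0.422 0.01 ]
benchfront [0.308 0.342 0.01 ]
benchback [0.861 0.336 0.01 ]
screw [0.832 0.268 0.01 ]
```

Emit:
arm_command(increments=[[[0.32,0.98,0],[0,0,0.625]],[[0.32,0.98,0],[0,0,0.625]],[[0.32,0.98,0],[0,0,0.625]],[[0.32,0.98,0],[0,0,0.625]],[[0.32,0.98,0],[0,0,0.625]]], jaw=1, grip_force=40)

```text
clock: 0.72
eef_pos: [0.2894, -0.4766, 0.214]
tcp_rot: [-179.9, -0.0, 40.6]
force: [1.2, 0.1, 0.5]
gripper_width: 0.997
grip_force: 0.0
```

Emit:
arm_command(increments=[[[0.32,0.98,0],[0,0,0.625]],[[0.32,0.98,0],[0,0,0.625]],[[0.32,0.98,0],[0,0,0.625]],[[0.32,0.98,0],[0,0,0.625]],[[0.32,0.98,0],[0,0,0.625]]])

```text
clock: 1.35
eef_pos: [0.3296, -0.3539, 0.2144]
tcp_rot: [-180.0, -0.0, 58.5]
force: [0.4, -0.3, 0.3]
gripper_width: 0.998
grip_force: 0.0
```

Emit:
arm_command(increments=[[[0.32,0.98,0],[0,0,0.625]],[[0.32,0.98,0],[0,0,0.625]],[[0.32,0.98,0],[0,0,0.625]],[[0.32,0.98,0],[0,0,0.625]],[[0.32,0.98,0],[0,0,0.625]]])

```text
clock: 1.98
eef_pos: [0.3694, -0.2315, 0.2144]
tcp_rot: [-180.0, -0.0, 76.4]
force: [-0.3, -0.2, -0.4]
gripper_width: 1.002
grip_force: 0.0
```

Emit:
arm_command(increments=[[[0.32,0.98,0],[0,0,0.625]],[[0.32,0.98,0],[0,0,0.625]],[[0.32,0.98,0],[0,0,0.625]],[[0.32,0.98,0],[0,0,0.625]],[[0.32,0.98,0],[0,0,0.625]]])

```text
clock: 2.6
eef_pos: [0.4093, -0.109, 0.2144]
tcp_rot: [-180.0, -0.0, 94.4]
force: [0.2, 0.9, 0.6]
gripper_width: 1.003
grip_force: 0.0
```

Emit:
arm_command(increments=[[[0.31,0.98,0],[0.58,0.042,0]],[[0.31,0.98,0],[0.58,0.042,0]],[[0.31,0.98,0],[0.58,0.042,0]],[[0.31,0.98,0],[0.58,0.042,0]],[[0.31,0.98,0],[0.58,0.042,0]]])

```text
clock: 3.22
eef_pos: [0.448, 0.0134, 0.2145]
tcp_rot: [180.0, -16.8, 94.2]
force: [-1.0, -0.3, -0.1]
gripper_width: 0.999
grip_force: 0.0
```

Emit:
arm_command(increments=[[[0.31,0.98,0],[0.58,0.042,0]],[[0.31,0.98,0],[0.58,0.042,0]],[[0.31,0.98,0],[0.58,0.042,0]],[[0.31,0.98,0],[0.58,0.042,0]],[[0.31,0.98,0],[0.58,0.042,0]]])

```text
clock: 3.85
eef_pos: [0.4867, 0.1359, 0.2145]
tcp_rot: [180.0, -33.4, 94.2]
force: [0.3, -0.2, 0.3]
gripper_width: 0.999
grip_force: 0.0
```

Emit:
arm_command(increments=[[[0.31,0.98,0],[0.58,0.042,0]],[[0.31,0.98,0],[0.58,0.042,0]],[[0,0,-0.9],[0,0,0]],[[0,0,-0.9],[0,0,0]],[[0,0,0],[0,0,0]]])

```text
clock: 4.47
eef_pos: [0.5002, 0.1835, 0.1663]
tcp_rot: [-179.6, -40.0, 93.9]
force: [-0.1, 0.2, -0.9]
gripper_width: 1.0
grip_force: 0.0
```

```bash
cat >> h.py <<'E'
from scipy.spatial.transform import Rotation as Ro
def go(tcp,R):
    from cell import status
    s=status.sense();C=Ro.from_euler("xyz",s["tcp_rot"],degrees=True)
    print("pos",s["eef_pos"].round(4),"rot",s["tcp_rot"].round(1),"q",s["q"].round(0),"F",s["force"].round(1))
    print("shift",((np.array(tcp)-s["eef_pos"])/.025).round(2),"turn",((R*C.inv()).as_rotvec()/.1).round(2))
yaw=.0725;c0=np.array([.493,.328,0])
Z=Ro.from_euler("z",yaw)
def tool(phi): return Ro.from_rotvec(phi*Z.apply([1,0,0]))*Ro.from_euler("zx",[0,0])*Ro.from_matrix(np.array([[0,1,0],[1,0,0],[0,0,-1]]).T) if 0 else Ro.from_rotvec(phi*Z.apply([1,0,0]))*Ro.from_euler("xyz",[np.pi,0,yaw+np.pi/2])
def at(local,phi,back=0): # grasp point at local case coords, retreat
    R=tool(phi);d=R.apply([0,0,1]);return c0+Z.apply(local)+d*(.0188-back),R
E
python3 - <<'E'
from h import *
go(*at([0,-.086,.032],.7,.1));go(*at([0,-.086,.032],.7,0))
from cell import capture
t=capture("top")[200:300,260:360];s=capture("scene")[222:342,228:348]
f=lambda i:cv2.resize(i[:,:,::-1],(400,400),interpolation=cv2.INTER_CUBIC)
cv2.imwrite("pics/c1.png",np.hstack([f(t),f(s)]))
E
```

```text
pos [0.5002 0.1835 0.1663] rot [-179.6  -40.    93.9] q [ -6.  -4. 118.  40.  79. -23.] F [-0.1  0.2 -0.9]
shift [ 0.11  0.26 -2.89] turn [ 0.02 -0.05 -0.  ]
pos [0.5002 0.1835 0.1663] rot [-179.6  -40.    93.9] q [ -6.  -4. 118.  40.  79. -23.] F [-0.1  0.2 -0.9]
shift [-0.08  2.83 -5.95] turn [ 0.02 -0.05 -0.  ]
```

View pics/c1.png

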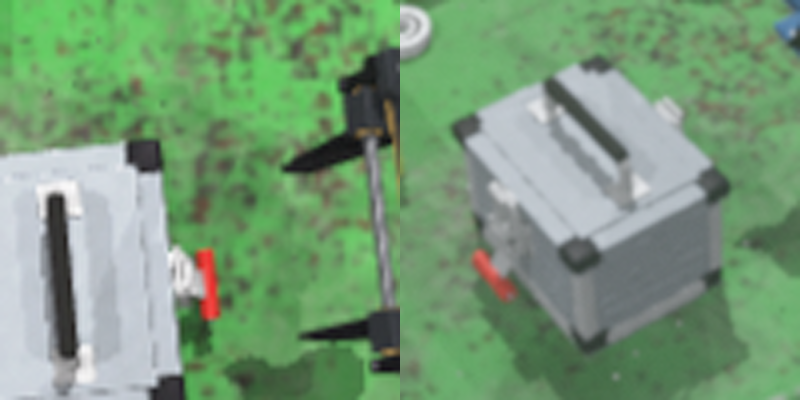

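Run:
```python
from h import *
print(onz("top",(311.75,271),.032),at([0,-.086,.032],.7,.0188)[0],proj("top",[.5002,.1835,.1663]))
```

```text
[0.50114525 0.24242815 0.032     ] [0.49922954 0.24222592 0.032     ] [[335.28754406 263.04262105]]
```

Emit:
arm_command(increments=[[[0.1,0.06,-0.72],[0,0,0]],[[0,0.06,-0.72],[0,0,0]],[[0,0.06,-0.72],[0,0,0]],[[0,0.08,-0.72],[0,0,0]],[[0,0,0],[0,0,0]]])

```text
clock: 5.2
eef_pos: [0.5033, 0.1905, 0.0953]
tcp_rot: [-179.7, -40.0, 94.0]
force: [0.7, 0.2, 0.3]
gripper_width: 0.997
grip_force: 0.0
```

Emit:
arm_command(increments=[[[-0.04,0.64,-0.77],[0,0,0]],[[-0.04,0.64,-0.77],[0,0,0]],[[-0.04,0.64,-0.77],[0,0,0]],[[-0.04,0.64,-0.77],[0,0,0]],[[0,0,0],[0,0,0]]])

```text
clock: 5.82
eef_pos: [0.4997, 0.2549, 0.0197]
tcp_rot: [-179.8, -40.0, 94.2]
force: [-0.3, 0.0, -0.2]
gripper_width: 1.0
grip_force: 0.0
```

Emit:
arm_command(increments=[[[0,0,0],[0,0,0]],[[0,0,0],[0,0,0]],[[0,0,0],[0,0,0]],[[0,0,0],[0,0,0]],[[0,0,0],[0,0,0]]], jaw=0.4)

```text
clock: 6.45
eef_pos: [0.501, 0.2541, 0.0208]
tcp_rot: [179.9, -40.0, 94.2]
force: [-0.1, -0.4, -0.7]
gripper_width: 0.533
grip_force: 0.0
```

Run:
```python
from h import *
go(*at([0,-.086,.032],.7,0))
from cell import capture,status
print(status.sense()["gripper_width"])
t=capture("top")[230:310,270:350];s=capture("scene")[222:342,228:348]
f=lambda i:cv2.resize(i[:,:,::-1],(400,400),interpolation=cv2.INTER_CUBIC)
cv2.imwrite("pics/c2.png",np.hstack([f(t),f(s)]))
```

```text
pos [0.501  0.2541 0.0208] rot [179.9 -40.   94.2] q [  1.   9. 121.  47.  62. -30.] F [-0.1 -0.4 -0.7]
shift [-0.1   0.01 -0.13] turn [ 0.02  0.01 -0.  ]
0.5332535280199936
```

View pics/c2.png

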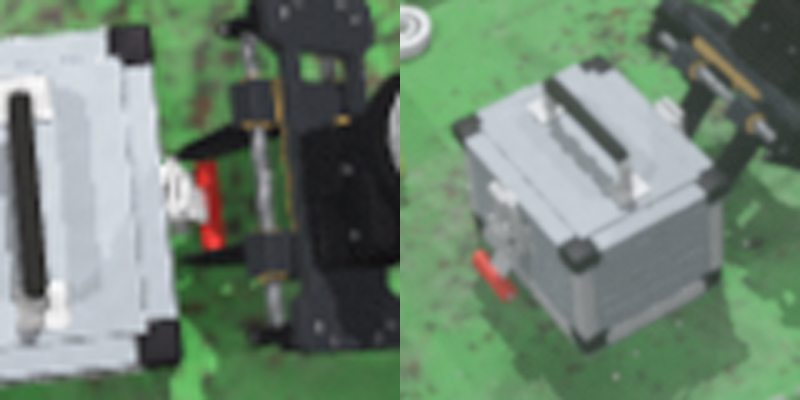

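Emit:
arm_command(increments=[[[-0.04,0,-0.08],[0,0,0]],[[0,0,0],[0,0,0]],[[0,0,0],[0,0,0]],[[0,0,0],[0,0,0]],[[0,0,0],[0,0,0]]], jaw=0, grip_force=45)

```text
clock: 7.18
eef_pos: [0.5006, 0.2545, 0.0205]
tcp_rot: [179.9, -40.1, 94.3]
force: [-3.0, -4.0, 9.4]
gripper_width: 0.475
grip_force: 45.0
```

Run:
```python
from h import *
# arc offsets in case frame for right: out = -y
for a in np.arange(0,2.41,.1):
    th=np.arctan2(-40,12)+a
    o=np.array([0,-(.014+.0418*np.cos(th)),.072+.0418*np.sin(th)])
    if a==0: p=o
    print(round(a,1),(Z.apply(o-p)/.025).round(2)); p=o
```

```text
0.0 [0. 0. 0.]
0.1 [ 0.01 -0.16  0.06]
0.2 [ 0.01 -0.15  0.07]
0.3 [ 0.01 -0.14  0.09]
0.4 [ 0.01 -0.13  0.1 ]
0.5 [ 0.01 -0.12  0.11]
0.6 [ 0.01 -0.11  0.12]
0.7 [ 0.01 -0.1   0.14]
0.8 [ 0.01 -0.08  0.14]
0.9 [ 0.01 -0.07  0.15]
1.0 [ 0.   -0.05  0.16]
1.1 [ 0.   -0.04  0.16]
1.2 [ 0.   -0.02  0.17]
1.3 [ 0.   -0.    0.17]
1.4 [-0.    0.01  0.17]
1.5 [-0.    0.03  0.16]
1.6 [-0.    0.04  0.16]
1.7 [-0.    0.06  0.16]
1.8 [-0.01  0.08  0.15]
1.9 [-0.01  0.09  0.14]
2.0 [-0.01  0.1   0.13]
2.1 [-0.01  0.12  0.12]
2.2 [-0.01  0.13  0.11]
2.3 [-0.01  0.14  0.09]
2.4 [-0.01  0.15  0.08]
```

Emit:
arm_command(increments=[[[0.02,-0.31,0.13],[0,0,0]],[[0.02,-0.27,0.19],[0,0,0]],[[0.02,-0.23,0.23],[0,0,0]],[[0,0,0],[0,0,0]]])

```text
clock: 7.68
eef_pos: [0.502, 0.2341, 0.0338]
tcp_rot: [179.9, -40.1, 94.2]
force: [0.4, 5.2, 5.5]
gripper_width: 0.473
grip_force: 45.0
```

Emit:
arm_command(increments=[[[0.02,-0.18,0.28],[0,0,0]],[[0.01,-0.12,0.31],[0,0,0]],[[0,-0.06,0.33],[0,0,0]],[[0,0.01,0.34],[0,0,0]],[[0,0,0],[0,0,0]]])

```text
clock: 8.3
eef_pos: [0.5026, 0.2246, 0.0644]
tcp_rot: [179.8, -39.9, 94.3]
force: [2.2, -1.6, 3.1]
gripper_width: 0.474
grip_force: 45.0
```

Emit:
arm_command(increments=[[[0,0.07,0.32],[0,0,0]],[[-0.01,0.14,0.31],[0,0,0]],[[-0.01,0.19,0.27],[0,0,0]],[[0,0,0],[0,0,0]]])

```text
clock: 8.8
eef_pos: [0.502, 0.2341, 0.087]
tcp_rot: [179.9, -39.8, 94.3]
force: [-1.1, -9.0, 7.2]
gripper_width: 0.474
grip_force: 45.0
```

Emit:
arm_command(increments=[[[-0.01,0.25,0.23],[0,0,0]],[[-0.01,0.14,0.09],[0,0,0]],[[0,0,0],[0,0,0]]])

```text
clock: 9.18
eef_pos: [0.5012, 0.2444, 0.096]
tcp_rot: [179.9, -40.0, 94.3]
force: [-3.0, -8.2, 11.7]
gripper_width: 0.477
grip_force: 45.0
```

Run:
```python
from h import *
s=(go(*at([0,-.036,.108],.7,0)))
from cell import capture,status
t=capture("top")[230:310,270:350];s=capture("scene")[222:342,228:348]
f=lambda i:cv2.resize(i[:,:,::-1],(400,400),interpolation=cv2.INTER_CUBIC)
cv2.imwrite("pics/c3.png",np.hstack([f(t),f(s)]))
```

```text
pos [0.5012 0.2444 0.096 ] rot [179.9 -40.   94.3] q [  0.   2. 120.  43.  69. -24.] F [-3.  -8.2 11.7]
shift [-0.26  2.39 -0.1 ] turn [ 0.02  0.01 -0.02]
```

View pics/c3.png

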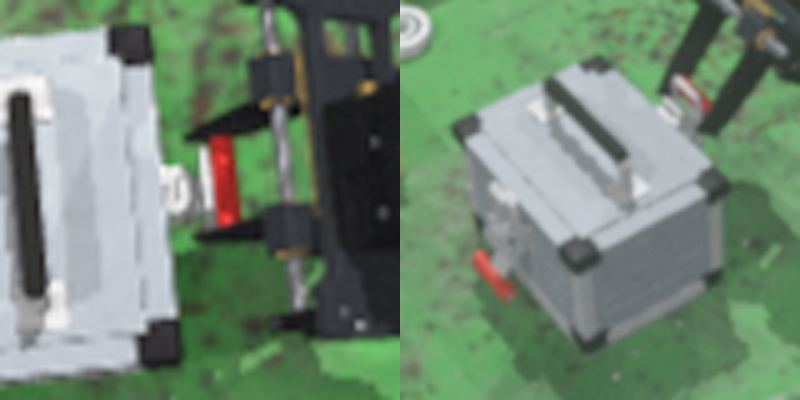

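Emit:
arm_command(increments=[[[0,0.12,0.07],[0,0,0]],[[0,0,0],[0,0,0]]])

```text
clock: 9.52
eef_pos: [0.5012, 0.2449, 0.0962]
tcp_rot: [179.9, -39.6, 94.3]
force: [-3.9, -18.9, 11.3]
gripper_width: 0.478
grip_force: 45.0
```

Emit:
arm_command(increments=[[[0,0,0],[0,0,0]],[[0,0,0],[0,0,0]],[[0,0,0],[0,0,0]],[[0,0,0],[0,0,0]]], jaw=0.8)

```text
clock: 10.02
eef_pos: [0.5007, 0.2482, 0.0957]
tcp_rot: [-180.0, -40.0, 94.2]
force: [-1.0, -0.9, 0.1]
gripper_width: 0.79
grip_force: 0.0
```

Emit:
arm_command(increments=[[[0.05,-0.68,0.82],[0,0,0]],[[0.05,-0.68,0.82],[0,0,0]],[[0.05,-0.68,0.82],[0,0,0]],[[0,0,1],[-0.5,-0.036,0]],[[0,0,1],[-0.95,-0.068,0]]], jaw=1)

```text
clock: 10.65
eef_pos: [0.5046, 0.1961, 0.2074]
tcp_rot: [-179.9, -31.5, 94.0]
force: [0.3, -0.2, -1.0]
gripper_width: 1.004
grip_force: 0.0
```

Emit:
arm_command(increments=[[[0,0,1],[-0.95,-0.068,0]],[[0,0,1],[-0.95,-0.068,0]],[[-0.07,0.98,0],[-0.95,-0.068,0]],[[-0.07,0.98,0],[-0.95,-0.068,0]],[[-0.07,0.98,0],[-0.95,-0.068,0]]])

```text
clock: 11.28
eef_pos: [0.4994, 0.2714, 0.258]
tcp_rot: [180.0, -4.2, 94.2]
force: [0.5, 0.4, 0.2]
gripper_width: 0.999
grip_force: 0.0
```

Emit:
arm_command(increments=[[[-0.07,0.98,0],[-0.95,-0.068,0]],[[-0.07,0.98,0],[-0.95,-0.068,0]],[[-0.07,0.98,0],[-0.95,-0.068,0]],[[-0.07,0.98,0],[-0.95,-0.068,0]],[[-0.07,0.98,0],[-0.95,-0.068,0]]])

```text
clock: 11.9
eef_pos: [0.4905, 0.3942, 0.2577]
tcp_rot: [-179.9, 23.1, 94.2]
force: [-0.4, 0.5, -0.7]
gripper_width: 1.003
grip_force: 0.0
```

Emit:
arm_command(increments=[[[-0.07,0.98,0],[-0.95,-0.068,0]],[[-0.07,0.98,0],[-0.95,-0.068,0]],[[-0.07,0.98,0],[-0.95,-0.068,0]],[[0,0,0],[0,0,0]]])

```text
clock: 12.4
eef_pos: [0.4843, 0.4685, 0.2538]
tcp_rot: [-179.6, 39.5, 94.6]
force: [0.3, -0.3, -0.0]
gripper_width: 0.995
grip_force: 0.0
```

Run:
```python
from h import *
go(*at([0,.086,.032],-.7,.1));go(*at([0,.086,.032],-.7,0))
```

```text
pos [0.4843 0.4685 0.2538] rot [-179.6   39.5   94.6] q [ 50.  27.  73. -28. 109.  44.] F [ 0.3 -0.3 -0. ]
shift [-0.05 -0.1  -6.39] turn [-0.11 -0.06 -0.03]
pos [0.4843 0.4685 0.2538] rot [-179.6   39.5   94.6] q [ 50.  27.  73. -28. 109.  44.] F [ 0.3 -0.3 -0. ]
shift [ 0.14 -2.67 -9.45] turn [-0.11 -0.06 -0.03]
```

Emit:
arm_command(increments=[[[0,-0.1,-0.92],[-0.11,-0.06,-0.03]],[[0,0,-0.92],[0,0,0]],[[0,0,-0.92],[0,0,0]],[[0,0,-0.92],[0,0,0]],[[0,0,-0.92],[0,0,0]]])

```text
clock: 13.02
eef_pos: [0.4856, 0.4636, 0.141]
tcp_rot: [179.7, 40.0, 93.8]
force: [-0.4, -0.8, 0.4]
gripper_width: 0.998
grip_force: 0.0
```

Emit:
arm_command(increments=[[[0,0,-0.9],[0,0,0]],[[0,0,-0.9],[0,0,0]],[[0,0,0],[0,0,0]]])

```text
clock: 13.4
eef_pos: [0.4846, 0.4629, 0.0946]
tcp_rot: [180.0, 40.1, 93.9]
force: [0.1, -0.2, -0.5]
gripper_width: 1.003
grip_force: 0.0
```

Run:
```python
from h import *
go(*at([0,.086,.032],-.7,0))
```

```text
pos [0.4846 0.4629 0.0946] rot [180.   40.1  93.9] q [ 50.  34.  79. -27.  97.  50.] F [ 0.1 -0.2 -0.5]
shift [ 0.12 -2.45 -3.08] turn [0.01 0.   0.03]
```

Emit:
arm_command(increments=[[[0.04,-0.61,-0.77],[0,0,0]],[[0.04,-0.61,-0.77],[0,0,0]],[[0.04,-0.61,-0.77],[0,0,0]],[[0.04,-0.61,-0.77],[0,0,0]],[[0,0,0],[0,0,0]]])

```text
clock: 14.02
eef_pos: [0.4892, 0.4018, 0.0199]
tcp_rot: [179.8, 40.0, 93.8]
force: [-0.3, -0.4, -1.0]
gripper_width: 1.001
grip_force: 0.0
```

Emit:
arm_command(increments=[[[0,0,0],[0,0,0]],[[0,0,0],[0,0,0]],[[0,0,0],[0,0,0]],[[0,0,0],[0,0,0]],[[0,0,0],[0,0,0]]], jaw=0.53)

```text
clock: 14.65
eef_pos: [0.4896, 0.4031, 0.0207]
tcp_rot: [179.7, 39.9, 93.8]
force: [0.2, -0.3, 0.4]
gripper_width: 0.551
grip_force: 0.0
```

Run:
```python
from h import *
go(*at([0,.086,.032],-.7,0))
from cell import capture,status
print(status.sense()["gripper_width"])
t=capture("top")[230:310,220:300];s=capture("scene")[242:342,208:308]
f=lambda i:cv2.resize(i[:,:,::-1],(400,400),interpolation=cv2.INTER_CUBIC)
cv2.imwrite("pics/c4.png",np.hstack([f(t),f(s)]))
```

```text
pos [0.4896 0.4031 0.0207] rot [179.7  39.9  93.8] q [ 47.  34.  87. -28.  89.  51.] F [ 0.2 -0.3  0.4]
shift [-0.08 -0.06 -0.12] turn [-0.03  0.04  0.03]
0.550547987701787
```

View pics/c4.png

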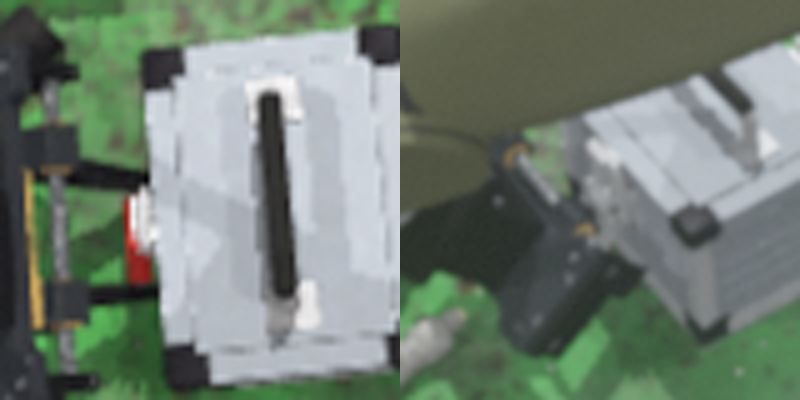

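Emit:
arm_command(increments=[[[-0.04,-0.04,-0.08],[0,0,0]],[[0,0,0],[0,0,0]],[[0,0,0],[0,0,0]],[[0,0,0],[0,0,0]],[[0,0,0],[0,0,0]]], jaw=0)

```text
clock: 15.38
eef_pos: [0.4887, 0.4022, 0.019]
tcp_rot: [179.7, 39.9, 93.8]
force: [-0.9, 2.1, 3.5]
gripper_width: 0.479
grip_force: 45.0
```

Emit:
arm_command(increments=[[[-0.02,0.31,0.13],[0,0,0]],[[-0.02,0.27,0.19],[0,0,0]],[[-0.02,0.23,0.23],[0,0,0]],[[0,0,0],[0,0,0]]])

```text
clock: 15.88
eef_pos: [0.487, 0.4231, 0.0332]
tcp_rot: [179.7, 39.9, 93.8]
force: [-1.5, -1.4, 2.8]
gripper_width: 0.471
grip_force: 45.0
```

Emit:
arm_command(increments=[[[-0.02,0.18,0.28],[0,0,0]],[[-0.01,0.12,0.31],[0,0,0]],[[0,0.06,0.33],[0,0,0]],[[0,-0.01,0.34],[0,0,0]],[[0,0,0],[0,0,0]]])

```text
clock: 16.5
eef_pos: [0.4863, 0.4316, 0.0648]
tcp_rot: [179.7, 39.8, 93.7]
force: [-0.9, 4.0, 1.1]
gripper_width: 0.48
grip_force: 45.0
```

Emit:
arm_command(increments=[[[0,-0.07,0.32],[0,0,0]],[[0.01,-0.14,0.31],[0,0,0]],[[0.01,-0.19,0.27],[0,0,0]],[[0,0,0],[0,0,0]]])

```text
clock: 17.0
eef_pos: [0.4871, 0.4207, 0.0874]
tcp_rot: [179.7, 39.9, 93.7]
force: [-1.0, 4.0, 3.6]
gripper_width: 0.478
grip_force: 45.0
```

Emit:
arm_command(increments=[[[0.01,-0.25,0.23],[0,0,0]],[[0.01,-0.14,0.09],[0,0,0]],[[0,-0.12,0.07],[0,0,0]],[[0,0,0],[0,0,0]]])

```text
clock: 17.5
eef_pos: [0.4877, 0.4116, 0.0948]
tcp_rot: [179.6, 39.4, 93.8]
force: [0.8, 14.7, -2.6]
gripper_width: 0.477
grip_force: 45.0
```

Emit:
arm_command(increments=[[[0,0,0],[0,0,0]],[[0,0,0],[0,0,0]],[[0,0,0],[0,0,0]],[[0,0,0],[0,0,0]]], jaw=0.8)

```text
clock: 18.0
eef_pos: [0.4874, 0.4077, 0.0959]
tcp_rot: [179.7, 40.0, 93.8]
force: [-0.5, -0.9, -0.0]
gripper_width: 0.785
grip_force: 0.0
```

Emit:
arm_command(increments=[[[-0.05,0.68,0.82],[0,0,0]],[[-0.05,0.68,0.82],[0,0,0]],[[-0.05,0.68,0.82],[0,0,0]],[[0,0,1],[0.87,0.063,0]],[[0,0,1],[0.87,0.063,0]]])

```text
clock: 18.62
eef_pos: [0.4835, 0.4595, 0.2079]
tcp_rot: [179.8, 29.8, 93.9]
force: [0.9, -0.3, -0.1]
gripper_width: 0.796
grip_force: 0.0
```

Emit:
arm_command(increments=[[[0,0,1],[0.87,0.063,0]],[[0,0,1],[0.87,0.063,0]],[[0,0,0],[0.87,0.063,0]],[[0,0,0],[0.87,0.063,0]],[[0,0,0],[0.87,0.063,0]]])

```text
clock: 19.25
eef_pos: [0.4837, 0.459, 0.258]
tcp_rot: [179.9, 4.8, 93.8]
force: [0.4, -1.0, -0.4]
gripper_width: 0.799
grip_force: 0.0
```

Emit:
arm_command(increments=[[[0,0,0],[0.87,0.063,0]],[[0,0,0],[0,0,0]]])

```text
clock: 19.5
eef_pos: [0.4839, 0.4579, 0.2581]
tcp_rot: [179.9, 0.0, 93.8]
force: [0.9, 0.1, 0.7]
gripper_width: 0.804
grip_force: 0.0
```

Run:
```python
from h import *
go(*at([0,0,.140],0,0.08))
from cell import capture,status
t=capture("top")[220:320,225:325];s=capture("scene")[222:342,228:348]
f=lambda i:cv2.resize(i[:,:,::-1],(400,400),interpolation=cv2.INTER_CUBIC)
cv2.imwrite("pics/c5.png",np.hstack([f(t),f(s)]))
```

```text
pos [0.4839 0.4579 0.2581] rot [179.9   0.   93.8] q [39.  8. 90. -0. 83. 35.] F [0.9 0.1 0.7]
shift [ 0.36 -5.2  -2.28] turn [-0.    0.01  0.07]
```

View pics/c5.png

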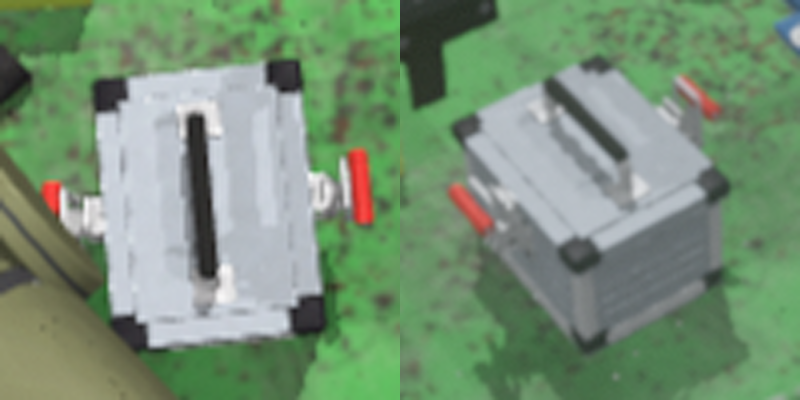

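Emit:
arm_command(increments=[[[0.04,-0.52,0],[0,0,0.985]],[[0.04,-0.52,0],[0,0,0.985]],[[0.04,-0.52,0],[0,0,0.985]],[[0.04,-0.52,0],[0,0,0.985]],[[0.04,-0.52,0],[0,0,0.985]]])

```text
clock: 20.23
eef_pos: [0.4885, 0.3945, 0.2573]
tcp_rot: [-180.0, 0.0, 122.3]
force: [0.2, 0.5, 0.3]
gripper_width: 0.799
grip_force: 0.0
```

Emit:
arm_command(increments=[[[0.04,-0.52,0],[0,0,0.985]],[[0.04,-0.52,0],[0,0,0.985]],[[0.04,-0.52,0],[0,0,0.985]],[[0.04,-0.52,0],[0,0,0.985]],[[0.04,-0.52,0],[0,0,0.985]]])

```text
clock: 20.85
eef_pos: [0.4935, 0.3294, 0.2574]
tcp_rot: [-180.0, -0.0, 150.5]
force: [0.2, 0.3, 0.4]
gripper_width: 0.801
grip_force: 0.0
```

Emit:
arm_command(increments=[[[0,0,-0.4],[0,0,0.985]],[[0,0,-0.4],[0,0,0.985]],[[0,0,-0.4],[0,0,0.985]],[[0,0,-0.4],[0,0,0.985]],[[0,0,-0.4],[0,0,0.985]]])

```text
clock: 21.48
eef_pos: [0.4935, 0.3299, 0.2071]
tcp_rot: [-180.0, -0.1, 178.8]
force: [-0.5, -0.2, -0.2]
gripper_width: 0.8
grip_force: 0.0
```

Emit:
arm_command(increments=[[[0,0,0],[0,0,0.985]],[[0,0,0],[0,0,0]]])

```text
clock: 21.72
eef_pos: [0.4935, 0.3298, 0.2073]
tcp_rot: [180.0, -0.1, -175.9]
force: [0.2, 0.5, -0.6]
gripper_width: 0.803
grip_force: 0.0
```

Run:
```python
from h import *
p,R=at([0,0,.140],0,0);R=Ro.from_euler("z",90,degrees=True)*R
go(p,R);print(onz("top",(275.25,269.4),.142))
```

```text
pos [0.4935 0.3298 0.2073] rot [ 1.800e+02 -1.000e-01 -1.759e+02] q [ 29.   0. 102.   0.  77. -66.] F [ 0.2  0.5 -0.6]
shift [-0.02 -0.07 -3.44] turn [ 0.   -0.02  0.  ]
[0.49254645 0.32807904 0.142     ]
```

Emit:
arm_command(increments=[[[0,-0.06,-0.86],[0,0,0]],[[0,0,-0.86],[0,0,0]],[[0,0,-0.86],[0,0,0]],[[0,0,-0.86],[0,0,0]],[[0,0,0],[0,0,0]]])

```text
clock: 22.35
eef_pos: [0.4919, 0.3268, 0.1183]
tcp_rot: [-179.9, -0.3, -175.9]
force: [1.0, 0.9, -0.3]
gripper_width: 0.797
grip_force: 0.0
```

Emit:
arm_command(increments=[[[0,0,0],[0,0,0]],[[0,0,0],[0,0,0]],[[0,0,0],[0,0,0]],[[0,0,0],[0,0,0]],[[0,0,0],[0,0,0]]], jaw=0, grip_force=50)

```text
clock: 22.98
eef_pos: [0.4937, 0.3278, 0.1219]
tcp_rot: [179.9, -0.0, -175.8]
force: [-0.1, -0.2, 0.2]
gripper_width: 0.332
grip_force: 0.0
```

Emit:
arm_command(increments=[[[0,0,0],[0,0,0]],[[0,0,0],[0,0,0]],[[0,0,0],[0,0,0]],[[0,0,0],[0,0,0]],[[0,0,0],[0,0,0]]])

```text
clock: 23.6
eef_pos: [0.4936, 0.3279, 0.1217]
tcp_rot: [179.9, -0.0, -175.8]
force: [0.0, 1.0, 0.2]
gripper_width: 0.123
grip_force: 50.0
```

Emit:
arm_command(increments=[[[0,0,0.2],[0,0,0]],[[0,0,0.3],[0,0,0]],[[0,0,0.4],[0,0,0]],[[0,0,0.5],[0,0,0]],[[0,0,0.6],[0,0,0]]])

```text
clock: 24.22
eef_pos: [0.4937, 0.3276, 0.1728]
tcp_rot: [180.0, -0.0, -175.8]
force: [0.8, 0.1, -2.9]
gripper_width: 0.121
grip_force: 50.0
```

Emit:
arm_command(increments=[[[0,0,0.5],[0,0,0]],[[0,0,0.4],[0,0,0]],[[0,0,0],[0,0,0]]])

```text
clock: 24.6
eef_pos: [0.4942, 0.3281, 0.1956]
tcp_rot: [179.9, 0.1, -175.8]
force: [-0.2, 1.1, -3.9]
gripper_width: 0.126
grip_force: 50.0
```

Run:
```python
from h import *
from cell import capture
im=capture("top")[:,:,::-1].copy();s=capture("scene")[:,:,::-1]
def foot(c,yaw,n):
    c_,s_=np.cos(yaw),np.sin(yaw)
    return proj(n,[[c[0]+c_*a-s_*b,c[1]+s_*a+c_*b,0] for a,b in((.085,.076),(.085,-.076),(-.085,-.076),(-.085,.076))]).astype(int)
cv2.polylines(im,[foot((.70,.26),.07,"top")],True,(255,0,255),1)
cv2.imwrite("pics/c6.png",np.hstack([cv2.resize(im[130:330,160:460],(480,320)),cv2.resize(s[190:350,180:340],(320,320))]))
```

```text
(no output)
```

View pics/c6.png

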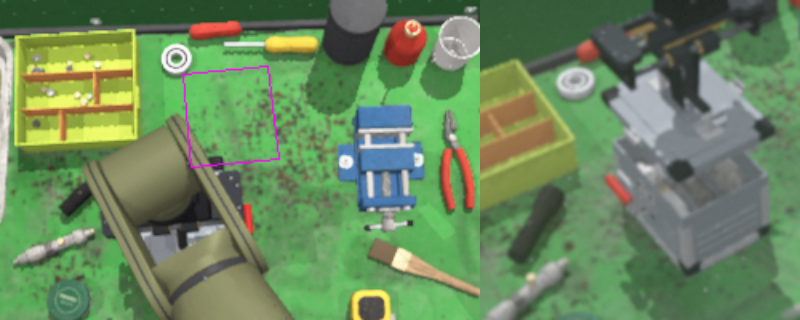

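Emit:
arm_command(increments=[[[0.4,-0.16,0],[0,0,0]],[[0.8,-0.33,0],[0,0,0]],[[0.9,-0.37,0],[0,0,0]],[[0.9,-0.37,0],[0,0,0]],[[0.9,-0.37,0],[0,0,0]]])

```text
clock: 25.32
eef_pos: [0.5932, 0.2866, 0.1939]
tcp_rot: [179.9, -0.0, -175.9]
force: [-0.5, 0.1, -4.5]
gripper_width: 0.121
grip_force: 50.0
```

Emit:
arm_command(increments=[[[0.9,-0.37,0],[0,0,0]],[[0.9,-0.37,0],[0,0,0]],[[0.9,-0.37,0],[0,0,0]],[[0.8,-0.33,0],[0,0,0]],[[0.64,-0.26,0],[0,0,0]]])

```text
clock: 25.95
eef_pos: [0.6965, 0.2438, 0.1935]
tcp_rot: [180.0, -0.1, -175.9]
force: [-0.4, -0.4, -3.6]
gripper_width: 0.127
grip_force: 50.0
```

Emit:
arm_command(increments=[[[0,0,-0.6],[0,0,0]],[[0,0,-0.9],[0,0,0]],[[0,0,-0.9],[0,0,0]],[[0,0,-0.9],[0,0,0]],[[0,0,-0.8],[0,0,0]]])

```text
clock: 26.58
eef_pos: [0.6937, 0.2453, 0.0893]
tcp_rot: [180.0, -0.1, -175.8]
force: [0.0, -0.0, -4.7]
gripper_width: 0.124
grip_force: 50.0
```

Emit:
arm_command(increments=[[[0,0,-0.6],[0,0,0]],[[0,0,-0.5],[0,0,0]],[[0,0,-0.4],[0,0,0]],[[0,0,-0.3],[0,0,0]],[[0,0,0],[0,0,0]]])

```text
clock: 27.2
eef_pos: [0.6943, 0.2451, 0.046]
tcp_rot: [180.0, -0.1, -175.8]
force: [-0.3, 1.2, -3.8]
gripper_width: 0.123
grip_force: 50.0
```

Lid is ~17 mm above the bench; lower slowly.

Emit:
arm_command(increments=[[[0,0,-0.2],[0,0,0]],[[0,0,-0.2],[0,0,0]],[[0,0,-0.1],[0,0,0]],[[0,0,-0.1],[0,0,0]],[[0,0,0],[0,0,0]]])

```text
clock: 27.82
eef_pos: [0.6944, 0.2452, 0.0313]
tcp_rot: [179.9, -0.1, -175.8]
force: [0.5, 0.5, -4.8]
gripper_width: 0.124
grip_force: 50.0
```

Emit:
arm_command(increments=[[[0,0,-0.05],[0,0,0]],[[0,0,-0.05],[0,0,0]],[[0,0,0],[0,0,0]]])

```text
clock: 28.2
eef_pos: [0.6945, 0.2452, 0.029]
tcp_rot: [179.9, -0.1, -175.8]
force: [0.8, -0.2, -4.6]
gripper_width: 0.125
grip_force: 50.0
```

Emit:
arm_command(increments=[[[0,0,-0.05],[0,0,0]],[[0,0,0],[0,0,0]]])

```text
clock: 28.45
eef_pos: [0.6948, 0.2454, 0.0287]
tcp_rot: [179.9, -0.0, -175.8]
force: [-2.5, -0.4, -0.1]
gripper_width: 0.123
grip_force: 50.0
```

Emit:
arm_command(increments=[[[0,0,-0.04],[0,0,0]],[[0,0,0],[0,0,0]]])

```text
clock: 28.7
eef_pos: [0.695, 0.2454, 0.0287]
tcp_rot: [179.9, -0.0, -175.8]
force: [-4.1, 0.2, 5.5]
gripper_width: 0.124
grip_force: 50.0
```

Touching the bench. Release a little, then back straight up.

Emit:
arm_command(increments=[[[0,0,0],[0,0,0]],[[0,0,0],[0,0,0]],[[0,0,0],[0,0,0]],[[0,0,0],[0,0,0]],[[0,0,0],[0,0,0]]], jaw=0.6)

```text
clock: 29.32
eef_pos: [0.6946, 0.2453, 0.0268]
tcp_rot: [179.9, -0.0, -175.8]
force: [-0.0, -1.0, -0.6]
gripper_width: 0.572
grip_force: 0.0
```

Emit:
arm_command(increments=[[[0,0,0.4],[0,0,0]],[[0,0,0.8],[0,0,0]],[[0,0,1],[0,0,0]],[[0,0,1],[0,0,0]],[[0,0,1],[0,0,0]]])

```text
clock: 29.95
eef_pos: [0.6953, 0.2454, 0.1356]
tcp_rot: [179.9, 0.1, -175.8]
force: [0.2, 0.7, -0.5]
gripper_width: 0.602
grip_force: 0.0
```

Emit:
arm_command(increments=[[[0,0,1],[0,0,0]],[[0,0,1],[0,0,0]],[[0,0,0],[0,0,0]]])

```text
clock: 30.32
eef_pos: [0.6967, 0.2459, 0.1877]
tcp_rot: [179.8, 0.4, -175.8]
force: [-0.0, -0.7, -0.3]
gripper_width: 0.599
grip_force: 0.0
```

Run:
```python
from h import *
from cell import capture
im=capture("top")[:,:,::-1];s=capture("scene")[:,:,::-1]
cv2.imwrite("pics/c7.png",np.hstack([cv2.resize(im[130:330,160:460],(480,320)),cv2.resize(s[170:330,180:340],(320,320))]))
```

```text
(no output)
```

View pics/c7.png

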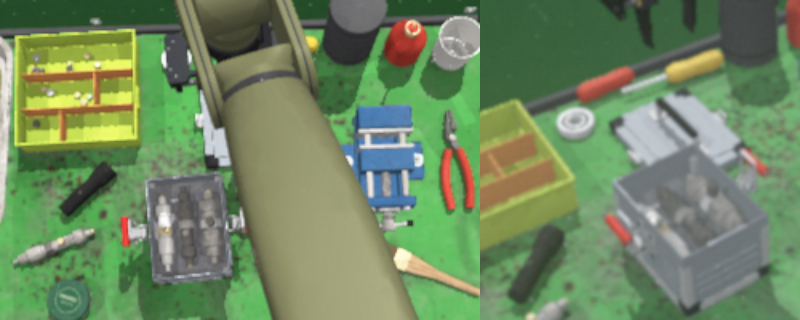

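The lid lies flat behind the open case, at about (675,130) in the right half. Both levers are up, at (128,230) in the left half and (755,165) in the right, and the bystanders are where they were.

```bash
python3 -c "
from cell import bot
print(bot.close_job())"
```

```text
the job is handed in; nothing more can be done
None
```

I opened both clips to their stops, laid the lid flat and right way up on the bench behind the case, saw no bystander out of place, and handed the job in at about 30 s; the hand-in gave no verdict.

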